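# Collect the amenity cartons from the dispenser's catch tray and close the tray

## Task

The hotel amenity dispenser has delivered two small cartons into its pulled-out catch tray: take both out and lay them flat, side by side on the floor of the empty bay of the black valet tray, setting them down rather than dropping them. Then, with the catch tray empty, push it fully home into the dispenser. Leave the remote control in its own bay, and leave the valet tray, the water bottle and the hairbrush where they are.

Things in the scene. Friction and masses are not known exactly. Their poses are not given: they have to be found in the camera images.
- dispenser: White countertop dispenser, fixed, 320 mm wide (its y). Its front faces its own -x (in the room roughly to -y). In its frame a low hood, 120 mm high, runs over the tray opening from the front face at x = -120 mm back to x = -20 mm; behind that stands the upper body, 370 mm high, to x = +160 mm. Origin: on the work surface, 120 mm behind the front face, mid-width.
- catch_tray (a joint): How far the catch tray is pulled out along the dispenser's -x, in m: 0 = fully home against its stop, 0.13 = fully out. It starts 0.09 to 0.13 out, slides stiffly (about 3 N) and stays where it is left. At home its front wall still stands 70 mm out from the dispenser's front face. Grey open tray, 230 deep x 270 mm wide outside.
- tray_front (a point): Middle of the top edge of the outer face of the catch tray's front wall, 54 mm over the work surface; moves with the tray. Axes as the dispenser's: pushing home is along +x. The front wall is 6 mm thick; side walls are 4 mm thick, their tops 44 mm over the work surface; the tray's inner floor is 12 mm over the work surface.
- soap_carton: Short soap carton, a box 66 long (x) x 42 wide (y) x 26 mm high, off-white board with a plain brown sleeve band. Starts flat in the catch tray, its length along the tray's depth to within 0.25 rad. Mass about 90 g. Origin: centre of its underside.
- soap_carton_mid (a point): Centre of the soap carton's volume, 13 mm above its origin.
- dental_carton: Long, slim dental-kit carton, a box 104 long (x) x 34 wide (y) x 24 mm high, same board and band. Starts flat in the catch tray beside the other carton (which is on which side varies), its length along the tray's depth to within 0.25 rad. Mass about 50 g. Origin: centre of its underside.
- dental_carton_mid (a point): Centre of the dental carton's volume, 12 mm above its origin.
- valet: Black valet tray with a white floor, loose, 0.9 kg, 220 (x) x 300 (y) x 42 mm high, walls and floor 6 mm. A divider 32 mm high along its x, centred at y = +72 mm, parts it into a narrow bay on the +y side (holding the remote) and a large empty bay. Origin: centre of its underside, on the work surface.
- empty_bay (a point): Centre of the floor of the empty bay, 6 mm over the work surface; the bay measures 208 (x) x 213 mm (y) inside. Axes as the valet tray.
- remote: White remote control with a black key panel, 150 x 46 x 18 mm, lying in the narrow bay. Bystander. Origin: centre of its underside.
- water: Pale, translucent upright water bottle, 64 mm diameter, 200 mm high, bystander beyond the work. Origin: centre of its underside.
- hairbrush: White folding hairbrush, about 190 x 32 x 16 mm, lying flat, bystander beyond the work. Its x runs along its length, the toothed end to +x. Origin: on its underside, near the middle of its length.
Things that resemble listed ones, but are neither listed nor needed, are in the scene too. Leave any green or yellow look-alike of the soap_carton alone.

How it is judged:
By the outcome, as a careful person would: the job done as asked, in the order asked, and still so for the second after the job is handed in, with the robot touching nothing.
It also fails if it takes over 69 s, if anything falls off the work surface, if the arm or the gripper's body presses on something with over 40 N, if the wrist force passes 120 N, or if a joint passes its speed limit or range.

## Robot

A 6-joint arm with a two-finger parallel gripper is mounted at the origin on the work surface. World frame = base frame: x ahead of the robot, y to its left, z up, the work surface at z = 0. Lengths are in mm, angles in degrees, forces in N, time in s.
With the tool pointing down it reaches from about 300 to 850 mm from the base axis. Payload 4.2 kg.
Tool frame: the origin (TCP) lies midway between the tips of the shut fingers; the grasp point (between the pads) lies 19 mm behind it; z points along the fingers, y is the line along which they close (so a half turn about z gives the same grasp; the last joint's range is limited). The gripper opens to 91 mm and grips with 3 to 60 N. Pads are 32 mm wide; open, the fingers measure 118 mm over their backs; the gripper's body (76 mm by 178 mm) begins 60 mm behind the grasp point.
Start: joints at [-72.135, 18.312, 89.639, -0, 72.044, -1.146], TCP at [187.307, -543.654, 213.976] pointing down, gripper open.
Joint ranges: [-177.97, 177.97], [-48.28, 115.42], [12.27, 149.76], [-77.06, 257.06], [2.81, 150.46], [-146.56, 146.56]. Speed limits (degrees/s): [147.25, 147.25, 180, 180, 180, 180].

## Interface

Orientations are given as [roll, pitch, yaw] about the fixed x, y, z axes, in that order (R = Rz(yaw) Ry(pitch) Rx(roll)).
In Python, from workcell import env gives the robot as it stands.
- The arm moves only by the tool send_rows, never from a script. Its argument "steps" is a list that holds one entry, the list of rows, each a list of 5 numbers: the shift along the tool's x, y, z scaled (see below), then the turn about the tool's z scaled (see below), then the opening, from 0 (shut) to 1 (fully open). In form: [[[dx, dy, dz, yaw, fingers], ...]]. A call has 1 to 5 rows; each row shifts and turns the commanded pose from where the row before left it, along the tool's axes as they then stand; what a row does not reach is not made up. The controller multiplies each number of a shift by 0.04 m and each number of a turn by 0.12 rad. A row lasts 1/12 s, in which the tool goes at most 41.7 mm and 7.16 degrees, less where a joint would pass 70% of its speed; a pose out of reach is approached as far as the arm can. A call with a number of a shift or a turn outside -1 to 1 is refused whole. A call with a gripper value outside its range is refused whole. The fingers move at their own pace and stop on an object; "squeeze" is the grip in N (left out, the last holds). Time passes only in rows, so rows that do not move let the fingers close. It gives the time, the measured TCP pose, the force, the opening and the grip force at its end, in the units of the state.
- env.state(): the state, without advancing time (a new reading comes with each control period).
- env.grab_frame(name): name is "scene" or "top" or "wrist"; returns a dict with "pixels" (384x512x3 uint8, red, green, blue), "depth" (384x512 float32, mm along the optical axis (not along the pixel's ray), 0 where there is no reading), "intrinsics" (3x3 intrinsics, pixels), "cam_to_world" (4x4, takes a point from camera to world coordinates). Camera axes: x right, y down, z forward; pixel columns grow to the right and rows downward; lengths in mm; the calibration is good to about 2 mm. The wrist camera is an equidistant fisheye: a pixel r from the principal point sees the ray r / f radians off the axis. A picture is of the moment at which its call begins.
- env.job_done(): hands the job in; it is judged then, once.
The state is a dict: "time_s": time; "qpos": joint angles; "qvel": joint speeds; "effort": joint torques, N m; "ee_pos": TCP position; "ee_rot": TCP orientation; "force": force on the tool from outside, world axes, zero at the start; "torque": the same for the moment, N m; "gripper_width": finger opening in mm; "gripper_force": force on a finger pad.
Only numpy, scipy, OpenCV 4.12 (cv2) and the standard library are available. Lean on these libraries where they do the work, as an engineer would, in place of code of your own. Each camera call takes 0.05 s, during which the arm holds its last target. There are 200 camera calls.

## Working session

There is one attempt and no reset: what is moved stays moved. The work goes in short steps, Python scripts to look and compute and a tool call to move; the robot and the scene stay as the last step left them, time stands still between calls to the robot, and variables do not carry over. Pictures are saved under pics/ and viewed, at most 10 in all, crops included, and the job is handed in when it is done.

Besides the shell and the picture viewer there is one more tool, called after "Emit:" as name(argument=value, ...), one argument or row to a line, values as JSON. send_rows: Moves the arm, as the interface text tells. Shifts and turns lie within -1 to 1; 1 stands for 0.04 m of shift or 0.12 rad of turn. Its arguments: {"type":"object","properties":{"steps":{"type":"array"},"squeeze":{"type":"number"}},"required":["steps"]}

```bash
mkdir -p pics && ls && cat > h.py <<'E'
import numpy as np,cv2,pickle
from workcell import env
def grab(n,tag):
    f=env.grab_frame(n); pickle.dump(f,open(f'pics/{tag}.pkl','wb'))
    cv2.imwrite(f'pics/{tag}.png',cv2.cvtColor(f['pixels'],cv2.COLOR_RGB2BGR)); return f
def load(tag): return pickle.load(open(f'pics/{tag}.pkl','rb'))
def pts(f):
    K=np.array(f['intrinsics']);T=np.array(f['cam_to_world']);d=f['depth']
    v,u=np.mgrid[:d.shape[0],:d.shape[1]]
    p=np.stack([(u-K[0,2])/K[0,0]*d,(v-K[1,2])/K[1,1]*d,d],-1)
    return p@T[:3,:3].T+T[:3,3]
def ray(f,u,v,z):
    K=np.array(f['intrinsics']);T=np.array(f['cam_to_world'])
    r=T[:3,:3]@np.array([(u-K[0,2])/K[0,0],(v-K[1,2])/K[1,1],1]);o=T[:3,3]
    return o+r*(z-o[2])/r[2]
E
python3 - <<'E'
from h import *
a=grab('scene','s0');b=grab('top','t0')
cv2.imwrite('pics/both.png',cv2.resize(np.hstack([cv2.imread('pics/t0.png')]),(800,600)))
for f in(a,b):print(np.round(f['intrinsics'],1).tolist(),np.round(f['cam_to_world'],3).tolist())
print(env.state())
E
```

```text
pics
[[461.8, 0.0, 260.4], [0.0, 461.8, 188.5], [0.0, 0.0, 1.0]] [[0.585, 0.568, -0.579, 1157.372], [0.811, -0.401, 0.426, -374.203], [0.01, -0.719, -0.695, 859.097], [0.0, 0.0, 0.0, 1.0]]
[[364.7, 0.0, 264.7], [0.0, 364.7, 185.0], [0.0, 0.0, 1.0]] [[-0.003, -0.998, 0.057, 441.516], [-1.0, 0.003, 0.003, 148.597], [-0.003, -0.057, -0.998, 1183.437], [0.0, 0.0, 0.0, 1.0]]
{'time_s': 0.1, 'qpos': array([-7.21358627e+01,  1.83483233e+01,  8.96969954e+01, -4.04354980e-04,
        7.20418164e+01, -1.14499490e+00]), 'qvel': array([-0.00571653, -0.1168239 , -0.17599328, -0.04277256,  0.0494545 ,
       -0.04498154]), 'effort': array([-9.54907991e-04, -4.13334846e+01, -2.32512259e+01,  7.27997068e-02,
        4.21399414e-02, -5.60931414e-05]), 'ee_pos': array([ 187.16725487, -543.24237699,  213.21727371]), 'ee_rot': array([-1.79912875e+02, -1.35679535e-03,  1.90092561e+01]), 'force': array([-0.27771685,  0.17064762,  0.22004841]), 'torque': array([ 0.04522736,  0.00133882, -0.02471648]), 'gripper_force': 0.0, 'gripper_width': 91.41749256380675}
```

View pics/both.png

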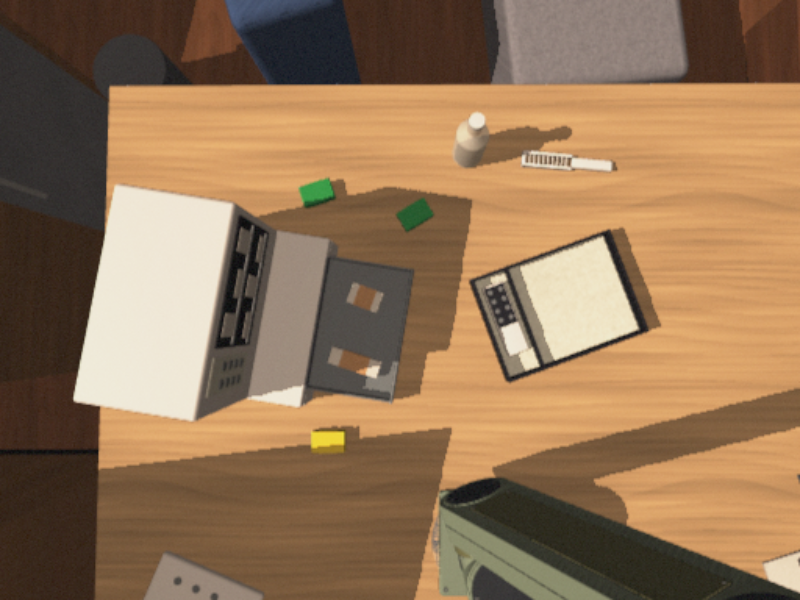

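View pics/s0.png

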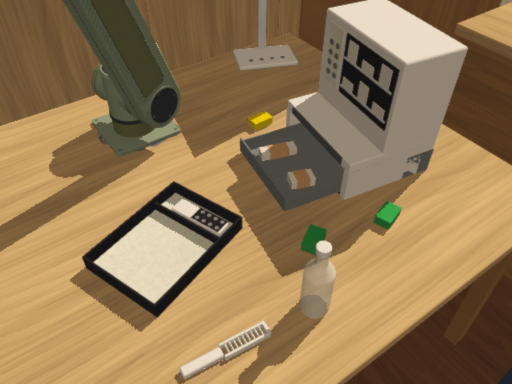

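The top view (800x600) shows the soap carton, the short one, at (365,297) and the dental carton, the long one, at (355,363), both in the grey tray. Look-alikes are green at (317,192) and (415,214) and yellow at (328,440). All three lie outside the tray, so I choose the two brown-banded cartons inside it. The valet tray is at (558,305), with the remote in its left bay at (505,318) and the empty bay on the right. In the scene view the soap is at (300,180) and the dental carton at (275,152).

```bash
cat > m.py <<'E'
from h import *
def rect(P):
    (c,s,a)=cv2.minAreaRect(P[:,:2].astype(np.float32)); 
    if s[0]<s[1]: s=s[::-1];a+=90
    return np.round(c,1),np.round(s,1),round((a+90)%180-90,1)
E
python3 - <<'E'
from m import *
box={'t0':dict(soap=(215,178,250,203),dental=(200,215,262,250),tray=(195,160,268,260),valet=(295,142,420,248)),
     's0':dict(soap=(282,165,322,193),dental=(252,138,302,165),tray=(236,120,345,208),valet=(80,178,248,312))}
for t in box:
    f=load(t);P=pts(f);hsv=cv2.cvtColor(f['pixels'],cv2.COLOR_RGB2HSV)
    for n in('soap','dental'):
        u0,v0,u1,v1=box[t][n];Q=P[v0:v1,u0:u1].reshape(-1,3)
        h=Q[(Q[:,2]>29)&(Q[:,2]<41)]
        H=hsv[v0:v1,u0:u1].reshape(-1,3)
        br=Q[(H[:,0]<18)&(H[:,1]>90)&(H[:,2]>60)&(Q[:,2]>29)]
        top=np.zeros(P.shape[:2],np.uint8);S=P[v0:v1,u0:u1];m=((S[...,2]>29)&(S[...,2]<41)).astype(np.uint8)
        k,l,st,ce=cv2.connectedComponentsWithStats(m)
        i=1+np.argmax(st[1:,4]);q=S[l==i]
        print(t,n,'z',np.round(np.percentile(q[:,2],[5,50,95]),1),len(q),rect(q),'band',len(br),np.round(br.mean(0),1) if len(br) else '')
    u0,v0,u1,v1=box[t]['tray'];Q=P[v0:v1,u0:u1].reshape(-1,3)
    print(' tray hist',np.histogram(Q[:,2],bins=np.arange(-5,70,5)))
    w=Q[(Q[:,2]>41)&(Q[:,2]<60)];print(' walls',rect(w) if len(w) else '')
    fr=Q[(Q[:,2]>49)&(Q[:,2]<58)];print(' front',len(fr),rect(fr) if len(fr)>2 else '')
    u0,v0,u1,v1=box[t]['valet'];Q=P[v0:v1,u0:u1].reshape(-1,3)
    w=Q[(Q[:,2]>38)&(Q[:,2]<47)];print(' valet',rect(w),np.percentile(w[:,2],[50]))
    w=Q[(Q[:,2]>3)&(Q[:,2]<9)];print(' floor z',np.median(w[:,2]),w.mean(0))
    d=Q[(Q[:,2]>28)&(Q[:,2]<35)];print(' divider',rect(d))
    hd=P.reshape(-1,3);hd=hd[(hd[:,2]>112)&(hd[:,2]<126)&(hd[:,1]>100)];print(' hood',rect(hd),len(hd))
f=load('t0');c=cv2.imread('pics/t0.png')[150:265,180:300];cv2.imwrite('pics/crop.png',cv2.resize(c,None,fx=5,fy=5,interpolation=cv2.INTER_CUBIC))
E
```

```text
t0 soap z [34.  37.4 40.7] 259 (array([489.8, 252. ]), array([66. , 42.3]), 69.1) band 152 [490.4 251.8  38. ]
t0 dental z [32.3 36.  39.2] 369 (array([360.3, 272.7]), array([103.6,  34.8]), 72.0) band 202 [360.8 271.7  41.6]
 tray hist (array([ 915,  680,  838, 2530,  311,   26,   39,  179,  454,  166,   66,
        124,   41,    2]), array([-5,  0,  5, 10, 15, 20, 25, 30, 35, 40, 45, 50, 55, 60, 65]))
 walls (array([420.6, 259.3]), array([306.4, 170.5]), -9.2)
 front 172 (array([420.4, 256.8]), array([306.4, 166.3]), -9.1)
 valet (array([ 473.2, -139. ]), array([301.1, 220.1]), -70.2) [41.16366196]
 floor z 5.542592185452122 [ 474.64920117 -156.84896856    5.628658  ]
 divider (array([ 471.1, -137.6]), array([296.9, 215.4]), -70.1)
 hood (array([329.3, 335.8]), array([577.6, 259.5]), 23.9) 3939
s0 soap z [31.3 36.6 39.6] 318 (array([493.4, 247.4]), array([67. , 47.9]), 69.6) band 182 [499.3 243.   41. ]
s0 dental z [30.3 34.7 37.8] 339 (array([363.1, 268. ]), array([105. ,  41.6]), 70.5) band 191 [373.7 261.3  43.3]
 tray hist (array([1749,  672, 1059, 2121,  370,  351,  337,  468,  626,  291,  111,
        171,   19,    5]), array([-5,  0,  5, 10, 15, 20, 25, 30, 35, 40, 45, 50, 55, 60, 65]))
 walls (array([419.7, 259.3]), array([310.6, 200.1]), -14.8)
 front 203 (array([426.1, 253.5]), array([297.4, 189.4]), -14.1)
 valet (array([ 475.6, -143.3]), array([302.1, 223.8]), -70.2) [41.05586166]
 floor z 5.824451883577751 [ 476.9570398  -173.31869153    5.84605774]
 divider (array([ 478.8, -143.8]), array([299.2, 219.3]), -70.3)
 hood (array([ 91.8, 677.2]), array([1177. , 1098.8]), -15.2) 3673
```

View pics/crop.png

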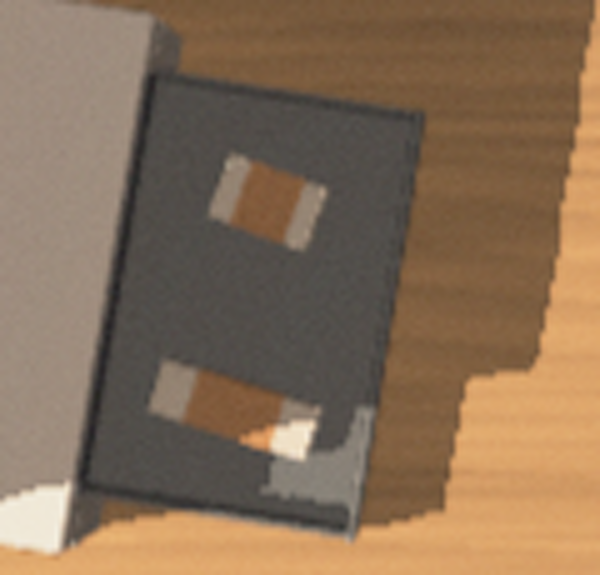

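The crop confirms the choice: the soap carton is at crop (268,200) and the dental carton at (235,410), brown-banded inside the tray. The tray's front wall runs from (422,115) to (352,540). The two views agree on heights of about 37 and 36 mm, and the sizes match. Next I'll fix the tray and hood frame and the move numbers.

```bash
cat > plan.py <<'E'
from h import *
def to(x,y,z,yaw,s=None):
    s=s or env.state();p=s['ee_pos'];w=s['ee_rot'][2]
    t=-((yaw-w+90)%180-90)
    a=np.radians(yaw);d=np.array([x,y,z])-p
    q=np.array([d[0]*np.cos(a)+d[1]*np.sin(a),d[0]*np.sin(a)-d[1]*np.cos(a),-d[2]])/40
    print('turn total',round(np.radians(t)/.12,2),'then shift total (after turn)',np.round(q,2),'rows>=',int(np.ceil(np.linalg.norm(q))))
E
python3 - <<'E'
from plan import *
f=load('t0')
A=ray(f,264.4,173,54);B=ray(f,250.4,258,54);print('front wall corners',A,B,np.linalg.norm(A-B))
d=(A-B)[:2];d/=np.linalg.norm(d);n=np.array([-d[1],d[0]]);print('push dir',n,np.degrees(np.arctan2(n[1],n[0])))
for t in('t0','s0'):
    P=pts(load(t)).reshape(-1,3);P=P[(P[:,2]>110)&(P[:,2]<124)&(P[:,0]>250)&(P[:,0]<600)&(P[:,1]>200)&(P[:,1]<420)]
    s=P[:,:2]@n;l=P[:,:2]@d
    print(t,'hood face s',np.percentile(s,[0.5,1,2,5]),'l',np.percentile(l,[1,99]))
    for lo,hi in((310,360),(430,480)):
        k=(l>lo)&(l<hi);print(lo,np.percentile(s[k],[1,3]))
for nme,c in dict(front=(A+B)[:2]/2,soap=(490,252),dental=(360.3,272.5)).items():
    print(nme,'s',np.dot(c,n),'l',np.dot(c,d))
to(490,252,250,69.5)
E
```

```text
front wall corners [543.23886845 152.68584241  54.        ] [281.72179616 196.31190541  54.        ] 265.1309345837602
push dir [0.16454535 0.98636952] 80.52917592227456
t0 hood face s [401.40482819 401.60773756 402.36057614 405.03366567] l [224.2916148  530.43350462]
310 [401.42599365 402.52507004]
430 [401.85285346 403.68798098]
s0 hood face s [396.73395557 397.14047516 397.69184135 399.424436  ] l [229.03241648 534.33890425]
310 [396.79110218 397.97303216]
430 [397.10414128 398.41905875]
front s 239.9920917828159 l 378.14504811373024
soap s 329.19234123109675 l 441.85563533216265
dental s 328.0713841847537 l 310.550329059719
turn total -7.34 then shift total (after turn) [21.27  0.13 -0.92] rows>= 22
```

Emit:
send_rows(
  steps=[
    [[0, 0, 0, -0.92, 0.7], [0, 0, 0, -0.92, 0.7], [0, 0, 0, -0.92, 0.7], [0, 0, 0, -0.92, 0.7]],
  ],
  squeeze=15,
)

```text
time_s: 0.43
ee_pos: [187.2, -543.3, 213.4]
ee_rot: [-179.9, -0.0, 44.6]
force: [0.4, -0.2, -0.3]
gripper_width: 67.4
gripper_force: 0.0
```

Emit:
send_rows(
  steps=[
    [[0, 0, 0, -0.92, 0.7], [0, 0, 0, -0.92, 0.7], [0, 0, 0, -0.92, 0.7], [0, 0, 0, -0.92, 0.7]],
  ],
)

```text
time_s: 0.77
ee_pos: [187.2, -543.3, 213.5]
ee_rot: [-180.0, -0.0, 69.9]
force: [1.1, 0.9, 0.2]
gripper_width: 63.6
gripper_force: 0.0
```

Emit:
send_rows(
  steps=[
    [[0.5, 0, 0, 0, 0.7], [1, 0, 0, 0, 0.7], [1, 0, 0, 0, 0.7], [1, 0, 0, 0, 0.7], [1, 0, 0, 0, 0.7]],
  ],
)

```text
time_s: 1.18
ee_pos: [250.0, -373.0, 213.4]
ee_rot: [-180.0, -0.0, 69.6]
force: [0.6, -0.7, 0.7]
gripper_width: 63.9
gripper_force: 0.0
```

Emit:
send_rows(
  steps=[
    [[1, 0, 0, 0, 0.7], [1, 0, 0, 0, 0.7], [1, 0, 0, 0, 0.7], [1, 0, 0, 0, 0.7], [1, 0, 0, 0, 0.7]],
  ],
)

```text
time_s: 1.6
ee_pos: [319.6, -185.5, 213.8]
ee_rot: [-180.0, -0.0, 69.6]
force: [0.1, 0.2, -0.1]
gripper_width: 63.6
gripper_force: 0.0
```

Emit:
send_rows(
  steps=[
    [[1, 0, 0, 0, 0.7], [1, 0, 0, 0, 0.7], [1, 0, 0, 0, 0.7], [1, 0, 0, 0, 0.7], [1, 0, 0, 0, 0.7]],
  ],
)

```text
time_s: 2.02
ee_pos: [389.3, 2.0, 213.9]
ee_rot: [180.0, 0.0, 69.6]
force: [1.1, -0.7, 0.4]
gripper_width: 63.7
gripper_force: 0.0
```

Emit:
send_rows(
  steps=[
    [[1, 0, 0, 0, 0.7], [1, 0, 0, 0, 0.7], [0.5, 0, 0, 0, 0.7], [0, 0, 0, 0, 0.7]],
  ],
)

```text
time_s: 2.35
ee_pos: [425.3, 97.2, 213.5]
ee_rot: [-180.0, -0.1, 69.9]
force: [-0.8, -0.2, 0.3]
gripper_width: 63.8
gripper_force: 0.0
```

Emit:
send_rows(
  steps=[
    [[1, 0.05, 0, 0, 0.7], [1, 0.04, 0, 0, 0.7], [1, 0.04, 0, 0, 0.7], [1, 0.04, 0, 0, 0.7], [0, 0, 0, 0, 0.7]],
  ],
)

```text
time_s: 2.77
ee_pos: [488.7, 246.1, 213.0]
ee_rot: [180.0, -0.2, 69.8]
force: [-0.5, 0.4, 1.3]
gripper_width: 64.2
gripper_force: 0.0
```

```bash
cat > w.py <<'E'
from m import *
def wpts(f):
    K=np.array(f['intrinsics']);T=np.array(f['cam_to_world']);d=f['depth']
    v,u=np.mgrid[:d.shape[0],:d.shape[1]]
    a=(u-K[0,2])/K[0,0];b=(v-K[1,2])/K[1,1];th=np.hypot(a,b);k=np.tan(np.minimum(th,1.5))/np.maximum(th,1e-9)
    return np.stack([a*k*d,b*k*d,d],-1)@T[:3,:3].T+T[:3,3]
def blobs(f,P,zlo,zhi,xy,half=75):
    m=((P[...,2]>zlo)&(P[...,2]<zhi)&(np.hypot(P[...,0]-xy[0],P[...,1]-xy[1])<half)&(f['depth']>0)).astype(np.uint8)
    m=cv2.morphologyEx(m,cv2.MORPH_OPEN,np.ones((3,3)))
    k,l,st,ce=cv2.connectedComponentsWithStats(m)
    for i in range(1,k):
        if st[i,4]>150: q=P[l==i];print(st[i],'z',np.round(np.median(q[:,2]),1),rect(q))
E
python3 - <<'E'
from w import *
f=grab('wrist','w1');P=wpts(f)
blobs(f,P,29,41.5,(490,252));print();blobs(f,P,29,41.5,(360,272))
s=env.state();print(s['ee_pos'],s['ee_rot'])
E
```

```text
[ 242  145   36   55 1954] z 38.7 (array([492.3, 251.8]), array([65.7, 41.9]), 69.2)

[ 140  151   35   81 2109] z 36.7 (array([362.5, 273.2]), array([103.9,  35.9]), 72.7)
[105 171  17  47 220] z 35.3 (array([301.9, 292.3]), array([65.5,  2.7]), 80.0)
[486.97239291 243.06981082 212.90007663] [-1.79960158e+02  4.75585462e-02  6.97836884e+01]
```

View pics/w1.png

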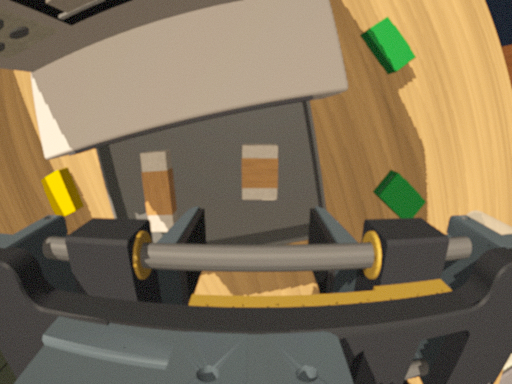

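The wrist view shows the soap carton at (260,172) and the dental carton at (157,190). Both agree with the top view within 2.5 mm, so I'll go down on the soap.

Emit:
send_rows(
  steps=[
    [[0.04, 0.02, 1, 0, 0.7], [0, 0, 1, 0, 0.7], [0, 0, 1, 0, 0.7], [0, 0, 0.7, 0, 0.7], [0, 0, 0.5, 0, 0.7]],
  ],
)

```text
time_s: 3.23
ee_pos: [485.0, 239.6, 43.0]
ee_rot: [-179.8, 0.3, 69.6]
force: [0.2, 0.7, 0.6]
gripper_width: 63.9
gripper_force: 0.0
```

Emit:
send_rows(
  steps=[
    [[0, 0, 0.4, 0, 0.7], [0, 0, 0.32, 0, 0.7], [0, 0, 0, 0, 0.7]],
  ],
)

```text
time_s: 3.48
ee_pos: [485.0, 239.7, 14.8]
ee_rot: [-179.7, 0.3, 69.5]
force: [-0.0, -0.1, -0.8]
gripper_width: 64.1
gripper_force: 0.0
```

Emit:
send_rows(
  steps=[
    [[0, 0, 0, 0, 0.35], [0, 0, 0, 0, 0.35], [0, 0, 0, 0, 0.35], [0, 0, 0, 0, 0.35], [0, 0, 0, 0, 0.35]],
  ],
  squeeze=15,
)

```text
time_s: 3.9
ee_pos: [488.5, 242.6, 18.3]
ee_rot: [179.9, -0.1, 69.6]
force: [0.6, -1.9, 4.8]
gripper_width: 42.0
gripper_force: 15.0
```

Emit:
send_rows(
  steps=[
    [[0, 0, -0.3, 0, 0.35], [0, 0, -0.7, 0, 0.35], [0, 0, -0.9, 0, 0.35], [0, 0, -0.9, 0, 0.35], [0, 0, -0.5, 0, 0.35]],
  ],
)

```text
time_s: 4.32
ee_pos: [488.8, 243.4, 153.2]
ee_rot: [179.8, -0.2, 69.6]
force: [0.7, -0.2, -1.9]
gripper_width: 41.6
gripper_force: 15.0
```

Emit:
send_rows(
  steps=[
    [[-0.4, 0.2, 0, 0, 0.35], [-0.85, 0.4, 0, 0, 0.35], [-0.85, 0.4, 0, 0, 0.35], [-0.85, 0.4, 0, 0, 0.35], [-0.85, 0.4, 0, 0, 0.35]],
  ],
)

```text
time_s: 4.73
ee_pos: [501.7, 73.7, 149.4]
ee_rot: [180.0, -0.0, 69.7]
force: [0.7, 0.1, -0.9]
gripper_width: 41.8
gripper_force: 15.0
```

Emit:
send_rows(
  steps=[
    [[-0.85, 0.4, 0, 0, 0.35], [-0.85, 0.4, 0, 0, 0.35], [-0.85, 0.4, 0, 0, 0.35], [-0.85, 0.4, 0, 0, 0.35], [-0.85, 0.4, 0, 0, 0.35]],
  ],
)

```text
time_s: 5.15
ee_pos: [517.5, -113.8, 149.4]
ee_rot: [180.0, -0.0, 69.6]
force: [1.1, 0.3, -0.4]
gripper_width: 41.9
gripper_force: 15.0
```

Emit:
send_rows(
  steps=[
    [[-0.85, 0.4, 0, -0.5, 0.35], [-0.4, 0.2, 0, -0.9, 0.35], [0, 0, 0, -0.98, 0.35], [0, 0, 0, -0.98, 0.35], [0, 0, 0, -0.98, 0.35]],
  ],
)

```text
time_s: 5.57
ee_pos: [523.7, -167.7, 149.0]
ee_rot: [-180.0, -0.0, 99.7]
force: [-0.5, 0.5, -0.7]
gripper_width: 41.8
gripper_force: 15.0
```

Emit:
send_rows(
  steps=[
    [[0, 0, 0, -0.98, 0.35], [0, 0, 0, -0.53, 0.35], [0, 0, 0, 0, 0.35], [0, 0, 0, 0, 0.35]],
  ],
)

```text
time_s: 5.9
ee_pos: [523.9, -167.1, 149.2]
ee_rot: [-180.0, -0.0, 109.7]
force: [-0.4, 0.3, -0.9]
gripper_width: 41.9
gripper_force: 15.0
```

```bash
python3 - <<'E'
from w import *
from plan import to
f=grab('wrist','w2');P=wpts(f)
s=env.state();print(s['ee_pos'],s['ee_rot'],s['gripper_width'],s['gripper_force'])
m=(np.hypot(P[...,0]-474,P[...,1]+140)<200)&(f['depth']>0)
w=P[m&(P[...,2]>37)&(P[...,2]<46)];print('valet',rect(w))
fl=P[m&(P[...,2]>2)&(P[...,2]<10)];print(np.median(fl[:,2]))
to(522.7,-171.9,s['ee_pos'][2],109.8,s)
E
```

```text
[ 523.92154199 -167.12251916  149.19594541] [-1.79998262e+02 -1.64158059e-03  1.09748533e+02] 41.70163652916145 14.997662454843521
valet (array([ 475.6, -140. ]), array([300.6, 221.6]), -70.2)
6.977832579010112
turn total -0.01 then shift total (after turn) [-0.1  -0.07 -0.  ] rows>= 1
```

View pics/w2.png

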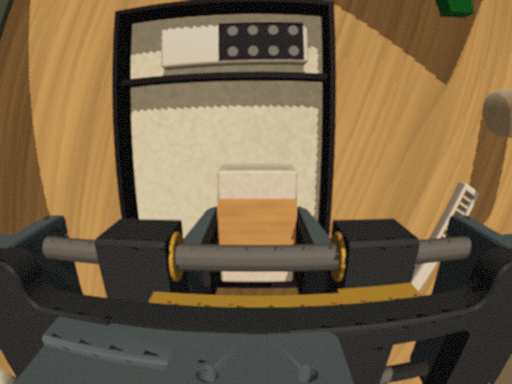

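The wrist view shows the soap held at (257,220), square with the bay below and clear of the divider at row 78. I'll set it down.

Emit:
send_rows(
  steps=[
    [[-0.1, -0.07, 0.5, 0, 0.35], [0, 0, 1, 0, 0.35], [0, 0, 0.9, 0, 0.35], [0, 0, 0.5, 0, 0.35], [0, 0, 0.3, 0, 0.35]],
  ],
)

```text
time_s: 6.37
ee_pos: [520.8, -171.2, 18.2]
ee_rot: [-179.8, -0.2, 109.8]
force: [-0.5, 0.1, -1.4]
gripper_width: 41.7
gripper_force: 15.0
```

Emit:
send_rows(
  steps=[
    [[0, 0, 0.15, 0, 0.35], [0, 0, 0.05, 0, 0.35], [0, 0, 0, 0, 0.35], [0, 0, 0, 0, 0.35]],
  ],
)

```text
time_s: 6.7
ee_pos: [523.8, -172.3, 14.1]
ee_rot: [179.9, 0.1, 109.8]
force: [-0.0, 0.8, -0.6]
gripper_width: 41.6
gripper_force: 15.0
```

Emit:
send_rows(
  steps=[
    [[0, 0, 0.04, 0, 0.35], [0, 0, 0, 0, 0.35], [0, 0, 0, 0, 0.35]],
  ],
)

```text
time_s: 6.95
ee_pos: [523.8, -172.3, 12.5]
ee_rot: [179.9, 0.1, 109.8]
force: [0.5, -0.0, 1.7]
gripper_width: 41.7
gripper_force: 15.0
```

Emit:
send_rows(
  steps=[
    [[0, 0, 0.03, 0, 0.35], [0, 0, 0, 0, 0.35], [0, 0, 0, 0, 0.35]],
  ],
)

```text
time_s: 7.2
ee_pos: [523.8, -172.4, 12.3]
ee_rot: [179.9, 0.1, 109.8]
force: [-1.3, 0.8, 10.2]
gripper_width: 42.1
gripper_force: 15.0
```

Emit:
send_rows(
  steps=[
    [[0, 0, 0, 0, 0.45], [0, 0, 0, 0, 0.5], [0, 0, 0, 0, 0.6], [0, 0, 0, 0, 0.65]],
  ],
)

```text
time_s: 7.53
ee_pos: [522.6, -171.9, 10.3]
ee_rot: [-180.0, -0.0, 109.8]
force: [-0.3, -0.6, 0.1]
gripper_width: 56.2
gripper_force: 0.0
```

Emit:
send_rows(
  steps=[
    [[0, 0, -0.2, 0, 0.65], [0, 0, -0.6, 0, 0.65], [0, 0, -1, 0, 0.65], [0, 0, -1, 0, 0.65], [0, 0, -0.7, 0, 0.65]],
  ],
)

```text
time_s: 7.95
ee_pos: [523.6, -172.3, 154.0]
ee_rot: [179.8, 0.1, 109.8]
force: [0.6, 0.1, 0.1]
gripper_width: 59.3
gripper_force: 0.0
```

Emit:
send_rows(
  steps=[
    [[0, 0, 0, 0.9, 0.65], [0, 0, 0, 0.9, 0.65], [0, 0, 0, 0.9, 0.65], [0, 0, 0, 0.9, 0.65], [0, 0, 0, 0.9, 0.65]],
  ],
)

```text
time_s: 8.37
ee_pos: [522.6, -171.9, 150.8]
ee_rot: [180.0, 0.0, 78.6]
force: [0.2, -0.0, -0.0]
gripper_width: 59.3
gripper_force: 0.0
```

Emit:
send_rows(
  steps=[
    [[0, 0, 0, 0.95, 0.65], [0, 0, 0, 0, 0.65], [0, 0, 0, 0, 0.65]],
  ],
)

```text
time_s: 8.62
ee_pos: [522.7, -172.0, 150.6]
ee_rot: [-180.0, 0.0, 72.5]
force: [-0.3, 0.2, -0.6]
gripper_width: 59.4
gripper_force: 0.0
```

```bash
python3 - <<'E'
from w import *
from plan import to
s=env.state();print(s['ee_pos'],s['ee_rot'])
to(358.8,264.4,150,72.3,s)
f=grab('top','t1');P=pts(f);blobs(f,P,26,38,(520,-163))
E
```

```text
[ 522.66294721 -171.97023344  150.56159029] [-1.79998929e+02  5.91635991e-03  7.25288211e+01]
turn total 0.03 then shift total (after turn) [ 9.15 -7.22  0.01] rows>= 12
[352 173  21  18 244] z 31.3 (array([ 516.4, -160.7]), array([66.2, 41.9]), -71.8)
```

Emit:
send_rows(
  steps=[
    [[0.4, -0.3, 0, 0, 0.65], [0.76, -0.6, 0, 0, 0.65], [0.76, -0.6, 0, 0, 0.65], [0.76, -0.6, 0, 0, 0.65], [0.76, -0.6, 0, 0, 0.65]],
  ],
)

```text
time_s: 9.08
ee_pos: [460.6, -6.9, 150.4]
ee_rot: [180.0, -0.0, 72.4]
force: [0.5, 0.5, 0.1]
gripper_width: 59.5
gripper_force: 0.0
```

Emit:
send_rows(
  steps=[
    [[0.76, -0.6, 0, 0, 0.65], [0.76, -0.6, 0, 0, 0.65], [0.76, -0.6, 0, 0, 0.65], [0.76, -0.6, 0, 0, 0.65], [0.76, -0.6, 0, 0, 0.65]],
  ],
)

```text
time_s: 9.5
ee_pos: [392.3, 174.6, 150.7]
ee_rot: [180.0, -0.0, 72.5]
force: [0.8, 0.5, -0.4]
gripper_width: 59.3
gripper_force: 0.0
```

Emit:
send_rows(
  steps=[
    [[0.76, -0.6, 0, 0, 0.65], [0.39, -0.32, 0, 0.03, 0.65], [0, 0, 0, 0, 0.65], [0, 0, 0, 0, 0.65]],
  ],
)

```text
time_s: 9.83
ee_pos: [371.7, 228.6, 150.4]
ee_rot: [180.0, 0.0, 72.4]
force: [-0.6, -0.8, -0.2]
gripper_width: 59.3
gripper_force: 0.0
```

```bash
python3 - <<'E'
from w import *
from plan import to
s=env.state();print(s['ee_pos'],s['ee_rot'])
to(358.8,264.4,17,72.3,s)
f=grab('wrist','w3');P=wpts(f);blobs(f,P,29,41,(361,272),70)
E
```

```text
[371.74364299 228.58298768 150.38919237] [1.79979122e+02 2.77673537e-02 7.24132289e+01]
turn total 0.02 then shift total (after turn) [ 0.75 -0.58  3.33] rows>= 4
[ 217   97   37  105 3683] z 36.8 (array([361.9, 273. ]), array([103. ,  34.5]), 72.2)
```

Emit:
send_rows(
  steps=[
    [[0.75, -0.57, 0, 0, 0.65], [0, 0, 1, 0, 0.65], [0, 0, 1, 0, 0.65], [0, 0, 0.6, 0, 0.65], [0, 0, 0.4, 0, 0.65]],
  ],
)

```text
time_s: 10.3
ee_pos: [358.6, 261.2, 27.8]
ee_rot: [-179.9, 0.2, 72.1]
force: [0.1, -1.2, 0.1]
gripper_width: 59.3
gripper_force: 0.0
```

Emit:
send_rows(
  steps=[
    [[0, 0, 0.2, 0, 0.65], [0, 0, 0.13, 0, 0.65], [0, 0, 0, 0, 0.65], [0, 0, 0, 0, 0.65]],
  ],
)

```text
time_s: 10.63
ee_pos: [360.6, 263.5, 17.8]
ee_rot: [179.9, -0.1, 72.1]
force: [-0.0, -0.3, -0.1]
gripper_width: 59.4
gripper_force: 0.0
```

Emit:
send_rows(
  steps=[
    [[0, 0, 0, 0, 0.3], [0, 0, 0, 0, 0.27], [0, 0, 0, 0, 0.27], [0, 0, 0, 0, 0.27], [0, 0, 0, 0, 0.27]],
  ],
  squeeze=15,
)

```text
time_s: 11.05
ee_pos: [359.9, 263.8, 17.6]
ee_rot: [179.9, -0.0, 72.2]
force: [-0.4, 0.4, 3.2]
gripper_width: 34.1
gripper_force: 15.0
```

Emit:
send_rows(
  steps=[
    [[0, 0, -0.3, 0, 0.27], [0, 0, -0.7, 0, 0.27], [0, 0, -0.9, 0, 0.27], [0, 0, -0.9, 0, 0.27], [0, 0, -0.5, 0, 0.27]],
  ],
)

```text
time_s: 11.47
ee_pos: [360.7, 264.5, 152.7]
ee_rot: [179.8, -0.2, 72.2]
force: [0.3, 0.5, -1.0]
gripper_width: 34.1
gripper_force: 15.0
```

Emit:
send_rows(
  steps=[
    [[-0.45, 0.25, 0, 0, 0.27], [-0.85, 0.49, 0, 0, 0.27], [-0.85, 0.49, 0, 0, 0.27], [-0.85, 0.49, 0, 0, 0.27], [-0.85, 0.49, 0, 0, 0.27]],
  ],
)

```text
time_s: 11.88
ee_pos: [396.2, 88.4, 149.2]
ee_rot: [180.0, -0.0, 72.2]
force: [1.6, -0.3, -0.0]
gripper_width: 33.4
gripper_force: 15.0
```

Emit:
send_rows(
  steps=[
    [[-0.85, 0.49, 0, 0, 0.27], [-0.85, 0.49, 0, 0, 0.27], [-0.85, 0.49, 0, 0, 0.27], [-0.85, 0.49, 0, 0, 0.27], [-0.85, 0.49, 0, 0, 0.27]],
  ],
)

```text
time_s: 12.3
ee_pos: [437.5, -103.8, 149.2]
ee_rot: [180.0, -0.0, 72.1]
force: [-0.2, 1.8, -1.4]
gripper_width: 33.8
gripper_force: 15.0
```

Emit:
send_rows(
  steps=[
    [[-0.85, 0.48, 0, 0, 0.27], [-0.85, 0.48, 0, 0, 0.27], [-0.4, 0.23, 0, 0, 0.27], [0, 0, 0, -0.8, 0.27], [0, 0, 0, -0.95, 0.27]],
  ],
)

```text
time_s: 12.72
ee_pos: [457.2, -197.8, 148.7]
ee_rot: [-180.0, -0.0, 84.3]
force: [-0.6, 1.1, -0.2]
gripper_width: 34.0
gripper_force: 15.0
```

Emit:
send_rows(
  steps=[
    [[0, 0, 0, -0.95, 0.27], [0, 0, 0, -0.95, 0.27], [0, 0, 0, -0.95, 0.27], [0, 0, 0, -0.87, 0.27], [0, 0, 0, 0, 0.27]],
  ],
)

```text
time_s: 13.13
ee_pos: [457.1, -196.3, 148.9]
ee_rot: [-180.0, -0.0, 109.9]
force: [1.6, 0.4, -0.7]
gripper_width: 33.9
gripper_force: 15.0
```

```bash
python3 - <<'E'
from w import *
from plan import to
s=env.state();print(s['ee_pos'],s['ee_rot'],s['gripper_width'],s['gripper_force'])
to(457.8,-196.2,12.5,109.8,s)
f=grab('wrist','w4');P=wpts(f);blobs(f,P,26,38,(516,-160),70)
E
```

```text
[ 457.05463473 -196.28897019  148.9389358 ] [-1.79972740e+02 -2.00429709e-02  1.09868890e+02] 33.94886268379594 14.997502863407135
turn total 0.01 then shift total (after turn) [-0.    0.02  3.41] rows>= 4
[ 305  147   44   64 2580] z 32.8 (array([ 518.5, -162. ]), array([65.3, 42.8]), -70.2)
```

View pics/w4.png

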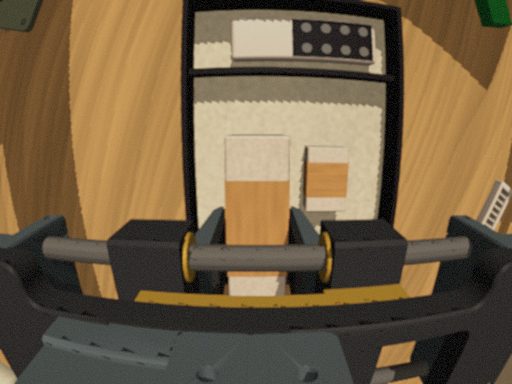

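The dental carton is held at (257,210), parallel to the soap lying at (327,180), with a clear gap between them. I'll lower it.

Emit:
send_rows(
  steps=[
    [[0, 0.02, 0.5, 0, 0.27], [0, 0, 1, 0, 0.27], [0, 0, 0.9, 0, 0.27], [0, 0, 0.5, 0, 0.27], [0, 0, 0.3, 0, 0.27]],
  ],
)

```text
time_s: 13.6
ee_pos: [456.1, -195.2, 18.4]
ee_rot: [-179.8, -0.2, 109.6]
force: [0.6, 0.5, -0.2]
gripper_width: 33.7
gripper_force: 15.0
```

Emit:
send_rows(
  steps=[
    [[0, 0, 0.12, 0, 0.27], [0, 0, 0.05, 0, 0.27], [0, 0, 0, 0, 0.27], [0, 0, 0, 0, 0.27]],
  ],
)

```text
time_s: 13.93
ee_pos: [458.9, -196.5, 15.3]
ee_rot: [179.9, 0.1, 109.7]
force: [0.1, 0.5, 0.0]
gripper_width: 33.8
gripper_force: 15.0
```

Emit:
send_rows(
  steps=[
    [[0, 0, 0.04, 0, 0.27], [0, 0, 0, 0, 0.27], [0, 0, 0, 0, 0.27]],
  ],
)

```text
time_s: 14.18
ee_pos: [458.4, -196.3, 13.3]
ee_rot: [180.0, 0.1, 109.8]
force: [-0.0, -0.8, -0.5]
gripper_width: 33.9
gripper_force: 15.0
```

Emit:
send_rows(
  steps=[
    [[0, 0, 0.03, 0, 0.27], [0, 0, 0, 0, 0.27], [0, 0, 0, 0, 0.27]],
  ],
)

```text
time_s: 14.43
ee_pos: [458.2, -196.3, 11.7]
ee_rot: [180.0, 0.0, 109.8]
force: [-0.3, -0.1, -0.2]
gripper_width: 34.0
gripper_force: 15.0
```

Emit:
send_rows(
  steps=[
    [[0, 0, 0.02, 0, 0.27], [0, 0, 0, 0, 0.27], [0, 0, 0, 0, 0.27]],
  ],
)

```text
time_s: 14.68
ee_pos: [458.2, -196.3, 11.6]
ee_rot: [180.0, 0.0, 109.8]
force: [-1.8, -0.1, 7.6]
gripper_width: 33.7
gripper_force: 15.0
```

Emit:
send_rows(
  steps=[
    [[0, 0, 0, 0, 0.35], [0, 0, 0, 0, 0.45], [0, 0, 0, 0, 0.5], [0, 0, 0, 0, 0.5]],
  ],
)

```text
time_s: 15.02
ee_pos: [458.1, -196.2, 10.7]
ee_rot: [-180.0, 0.0, 109.8]
force: [0.2, -0.0, -0.4]
gripper_width: 45.2
gripper_force: 0.0
```

Emit:
send_rows(
  steps=[
    [[0, 0, -0.2, 0, 0.5], [0, 0, -0.6, 0, 0.5], [0, 0, -1, 0, 0.5], [0, 0, -1, 0, 0.5], [0, 0, -0.7, 0, 0.5]],
  ],
)

```text
time_s: 15.43
ee_pos: [458.9, -196.6, 154.4]
ee_rot: [179.8, 0.2, 109.8]
force: [0.1, -0.8, 0.3]
gripper_width: 45.4
gripper_force: 0.0
```

Emit:
send_rows(
  steps=[
    [[0, 0, 0, 0.86, 0], [0, 0, 0, 0.85, 0], [0, 0, 0, 0.85, 0], [0, 0, 0, 0.85, 0], [0, 0, 0, 0.85, 0]],
  ],
)

```text
time_s: 15.85
ee_pos: [458.0, -196.1, 151.3]
ee_rot: [180.0, 0.0, 80.2]
force: [-0.2, 0.5, -0.3]
gripper_width: 14.9
gripper_force: 0.0
```

Emit:
send_rows(
  steps=[
    [[0.5, -0.18, 0, 0, 0], [0.86, -0.3, 0, 0, 0], [0.86, -0.3, 0, 0, 0], [0.86, -0.3, 0, 0, 0], [0.86, -0.3, 0, 0, 0]],
  ],
)

```text
time_s: 16.27
ee_pos: [429.1, -30.3, 151.2]
ee_rot: [180.0, -0.0, 80.4]
force: [0.5, 0.7, 0.0]
gripper_width: 0.6
gripper_force: 0.0
```

Emit:
send_rows(
  steps=[
    [[0.86, -0.3, 0, 0, 0], [0.86, -0.3, 0, 0, 0], [0.86, -0.3, 0, 0, 0], [0.86, -0.3, 0, 0, 0], [0, 0, 0, 0, 0]],
  ],
)

```text
time_s: 16.68
ee_pos: [404.0, 116.9, 151.3]
ee_rot: [-180.0, -0.1, 80.8]
force: [0.1, 0.6, 0.3]
gripper_width: 0.5
gripper_force: 0.0
```

```bash
python3 - <<'E'
from w import *
from plan import to
s=env.state();print(s['ee_pos'],s['ee_rot'],s['gripper_width'])
to(404.2,125.2,30,80.5,s)
f=grab('scene','s2');P=pts(f);blobs(f,P,25,37,(480,-170),90)
f=grab('wrist','w5');P=wpts(f);print('cam',f['cam_to_world'][:3,3])
n=np.array([.1645,.9864]);d=np.array([.9864,-.1645])
q=P[f['depth']>0];S=q[:,:2]@n;L=q[:,:2]@d
k=(q[:,2]>48)&(q[:,2]<58)&(abs(L-378)<110)&(S<270)&(S>200)
print('front wall s',k.sum(),np.percentile(S[k],[2,50,98]) if k.any() else '')
k=(q[:,2]>41)&(q[:,2]<60)&(S>230)&(S<390)&(abs(L-378)<150);print('tray l',np.percentile(L[k],[1,99]))
cv2.imwrite('pics/c5.png',np.hstack([cv2.resize(cv2.imread('pics/s2.png')[:340],(400,300)),cv2.resize(cv2.imread('pics/w5.png'),(400,300))]))
E
```

```text
[404.0114175  116.91740979 151.28967805] [-1.79995064e+02 -1.48002982e-01  8.08209791e+01] 0.45053376666386136
turn total 0.05 then shift total (after turn) [ 0.21 -0.03  3.03] rows>= 4
[122 227  41  34 562] z 29.4 (array([ 454.4, -191.7]), array([104.4,  39.3]), -68.6)
[150 243  32  28 495] z 31.3 (array([ 520. , -166.2]), array([68.2, 44.1]), -70.2)
cam [413.71475823 183.63006646 322.68850669]
front wall s 1524 [239.98032926 242.83660932 245.77540099]
tray l [245.8687635  515.56528835]
```

View pics/c5.png

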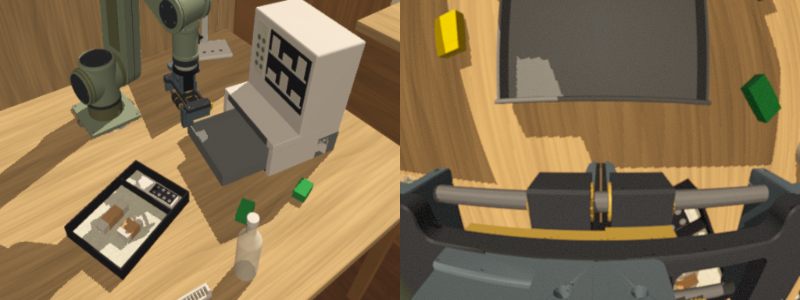

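The left half shows both cartons flat and side by side in the bay at (110,217) and (128,227). The right half shows the catch tray empty, its front wall at row 100, and the closed fingers centred on it at column 600. I'll lower the fingers and push.

Emit:
send_rows(
  steps=[
    [[0, 0, 0.7, 0.05, 0], [0, 0, 1, 0, 0], [0, 0, 0.8, 0, 0], [0, 0, 0.45, 0, 0], [0, 0, 0, 0, 0]],
  ],
)

```text
time_s: 17.2
ee_pos: [402.4, 109.8, 29.8]
ee_rot: [-179.6, 0.2, 80.0]
force: [-0.1, 0.0, 0.2]
gripper_width: 0.5
gripper_force: 0.0
```

Emit:
send_rows(
  steps=[
    [[0.4, 0, 0, 0, 0], [0.3, 0, 0, 0, 0], [0.15, 0, 0, 0, 0], [0.15, 0, 0, 0, 0], [0.15, 0, 0, 0, 0]],
  ],
)

```text
time_s: 17.62
ee_pos: [413.7, 157.4, 33.5]
ee_rot: [179.9, 0.0, 80.2]
force: [0.1, -3.3, 1.9]
gripper_width: 0.3
gripper_force: 1.5
```

Emit:
send_rows(
  steps=[
    [[0.25, 0, 0, 0, 0], [0.25, 0, 0, 0, 0], [0.25, 0, 0, 0, 0], [0.25, 0, 0, 0, 0], [0.25, 0, 0, 0, 0]],
  ],
)

```text
time_s: 18.03
ee_pos: [421.5, 207.4, 32.8]
ee_rot: [-180.0, 0.0, 80.2]
force: [0.6, -4.6, 2.3]
gripper_width: 0.5
gripper_force: 2.0
```

Emit:
send_rows(
  steps=[
    [[0.2, 0, 0, 0, 0], [0.2, 0, 0, 0, 0], [0.15, 0, 0, 0, 0], [0.1, 0, 0, 0, 0], [0.1, 0, 0, 0, 0]],
  ],
)

```text
time_s: 18.45
ee_pos: [426.3, 236.4, 32.5]
ee_rot: [-179.9, 0.0, 80.1]
force: [-1.6, -3.6, 2.2]
gripper_width: 0.3
gripper_force: 1.7
```

Emit:
send_rows(
  steps=[
    [[0.06, 0, 0, 0, 0], [0.05, 0, 0, 0, 0], [0, 0, 0, 0, 0], [0, 0, 0, 0, 0]],
  ],
)

```text
time_s: 18.78
ee_pos: [427.5, 240.7, 32.5]
ee_rot: [180.0, -0.0, 80.1]
force: [-0.2, -0.8, -0.5]
gripper_width: 0.5
gripper_force: 0.5
```

Emit:
send_rows(
  steps=[
    [[0.05, 0, 0, 0, 0], [0.03, 0, 0, 0, 0], [0, 0, 0, 0, 0], [0, 0, 0, 0, 0]],
  ],
)

```text
time_s: 19.12
ee_pos: [428.0, 243.6, 32.6]
ee_rot: [-180.0, 0.0, 80.1]
force: [-0.8, -2.6, -1.4]
gripper_width: 0.1
gripper_force: 1.2
```

s is now 310.7 and the end is expected near 313. I'll creep in until the force rises.

Emit:
send_rows(
  steps=[
    [[0.05, 0, 0, 0, 0], [0, 0, 0, 0, 0], [0, 0, 0, 0, 0]],
  ],
)

```text
time_s: 19.37
ee_pos: [428.4, 245.7, 32.6]
ee_rot: [-180.0, 0.0, 80.1]
force: [-1.0, -2.3, -1.5]
gripper_width: 0.6
gripper_force: 1.1
```

Emit:
send_rows(
  steps=[
    [[0.05, 0, 0, 0, 0], [0, 0, 0, 0, 0], [0, 0, 0, 0, 0]],
  ],
)

```text
time_s: 19.62
ee_pos: [428.7, 247.8, 32.7]
ee_rot: [180.0, -0.0, 80.1]
force: [-1.2, -1.7, -1.4]
gripper_width: 0.5
gripper_force: 1.1
```

Emit:
send_rows(
  steps=[
    [[0.05, 0, 0, 0, 0], [0, 0, 0, 0, 0], [0, 0, 0, 0, 0]],
  ],
)

```text
time_s: 19.87
ee_pos: [428.9, 248.7, 32.7]
ee_rot: [-180.0, 0.1, 80.2]
force: [-0.5, -5.8, -1.5]
gripper_width: 0.6
gripper_force: 2.9
```

Emit:
send_rows(
  steps=[
    [[0.05, 0, 0, 0, 0], [0, 0, 0, 0, 0], [0, 0, 0, 0, 0]],
  ],
)

```text
time_s: 20.12
ee_pos: [428.9, 248.8, 32.7]
ee_rot: [-180.0, 0.3, 80.3]
force: [0.3, -13.0, 2.1]
gripper_width: 0.3
gripper_force: 6.3
```

The force is rising with no travel, so the tray is at its stop. I'll back off, rise and check.

Emit:
send_rows(
  steps=[
    [[-0.3, 0, 0, 0, 0], [-0.8, 0, 0, 0, 0], [-0.8, 0, -0.3, 0, 0], [0, 0, -1, 0, 0], [0, 0, -1, 0, 0]],
  ],
)

```text
time_s: 20.53
ee_pos: [415.0, 175.2, 124.8]
ee_rot: [-179.8, 0.0, 80.0]
force: [1.0, 1.0, 0.7]
gripper_width: 0.3
gripper_force: 0.0
```

Emit:
send_rows(
  steps=[
    [[-0.6, 0, -1, 0, 0], [-0.8, 0, -0.3, 0, 0], [0, 0, 0, 0, 0], [0, 0, 0, 0, 0], [0, 0, 0, 0, 0]],
  ],
)

```text
time_s: 20.95
ee_pos: [407.3, 124.5, 172.3]
ee_rot: [180.0, -0.1, 80.1]
force: [1.2, -0.9, -0.2]
gripper_width: 0.3
gripper_force: 0.0
```

```bash
python3 - <<'E'
from w import *
f=grab('scene','s3')
f=grab('top','t3')
n=np.array([.1645,.9864]);d=np.array([.9864,-.1645])
f=grab('wrist','w6');P=wpts(f)
q=P[f['depth']>0];S=q[:,:2]@n;L=q[:,:2]@d
k=(q[:,2]>48)&(q[:,2]<58)&(abs(L-378)<110)&(S<360)&(S>290)
print('front s',k.sum(),np.percentile(S[k],[2,50,98]))
k=(q[:,2]>112)&(q[:,2]<124)&(abs(L-378)<120)&(S>380);print('hood s',np.percentile(S[k],[1,2,5]) if k.any() else '')
for t in('t0','t3'):
    g=load(t);P=pts(g).reshape(-1,3)
    Q=P[(np.hypot(P[:,0]-474,P[:,1]+140)<200)&(P[:,2]>38)&(P[:,2]<47)];print(t,'valet',rect(Q))
g=load('t3');P=pts(g);blobs(g,P,26,38,(485,-175),85)
cv2.imwrite('pics/c6.png',np.hstack([cv2.resize(cv2.imread('pics/s3.png'),(400,300)),cv2.resize(cv2.imread('pics/t3.png')[60:340],(400,300))]))
E
```

```text
front s 1490 [333.7976292  336.11174534 339.77473232]
hood s 
t0 valet (array([ 473.2, -139. ]), array([301.1, 220.1]), -70.2)
t3 valet (array([ 473.2, -138.8]), array([300.8, 220. ]), -70.2)
[352 173  23  18 269] z 31.3 (array([ 516.4, -160.7]), array([65.5, 41.9]), -71.6)
[356 193  33  18 307] z 29.3 (array([ 451.6, -186.6]), array([103.6,  34.3]), -69.4)
```

View pics/c6.png

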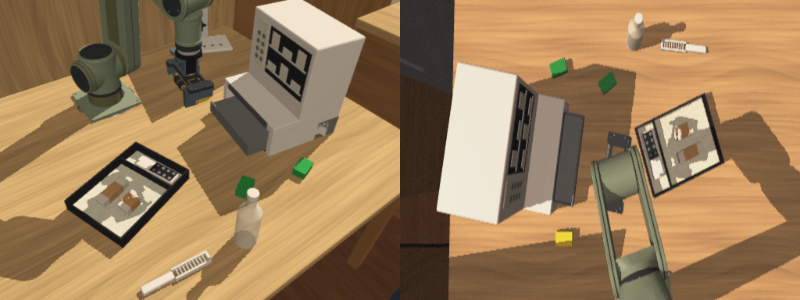

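The left half shows the tray pushed in, with only its front part sticking out at (240,122). Both cartons lie flat in the bay at (112,192) and (130,203). The valet tray hasn't moved, and the bottle, brush and look-alikes appear where they were. I'll hand it in.

```bash
python3 -c "
from workcell import env
print(env.job_done())"
```

```text
the job is handed in; nothing more can be done
None
```

I handed the job in at about 21 s: both cartons lie flat, side by side in the valet tray's empty bay, and I then pushed the empty catch tray in to its stop. The valet tray measures unmoved, and the remote, water bottle and hairbrush were not touched; no verdict came back.

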